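# Swing the model tower crane over the red-roofed block

### The arm

A 6-joint arm with a two-finger parallel gripper is mounted at the origin on the work surface. World frame = base frame: x ahead of the robot, y to its left, z up, the work surface at z = 0. Lengths are in m, angles in rad, forces in N, time in s.
With the tool pointing down it reaches from about 0.3 to 0.775 m from the base axis. Payload 14.6 kg.
Tool frame: the origin (TCP) lies on the front face of the gripper's body, between the roots of the fingers; the fingertips stand 97 mm ahead of it and the grasp point (between the pads) lies 78 mm ahead of it; z points along the fingers, x is the direction in which the jaws open and shut, and the axes are right-handed (so a half turn about z gives the same grasp; the last joint's range is limited). The gripper opens to 94 mm and grips with 3 to 60 N. Pads are 16 mm wide; open, the fingers measure 119 mm over their backs; the gripper's body (75 mm by 177 mm) begins 78 mm behind the grasp point.
Start: joints at [1.059, 0.3, 1.521, -0, 1.321, -0.067], TCP at [0.237, 0.496, 0.303] pointing down, gripper open.
Joint ranges: [-3.03, 3.03], [-0.79, 2.21], [0.23, 2.52], [-1.04, 4.18], [0, 3.07], [-2.55, 2.55]. Speed limits (rad/s): [2.22, 2.22, 2.57, 3.14, 3.14, 3.14].

### API

Orientations are given as [roll, pitch, yaw] about the fixed x, y, z axes, in that order (R = Rz(yaw) Ry(pitch) Rx(roll)).
In Python, from station import sensors, camera, ctrl gives the robot as it stands.
- The arm moves only by the tool move_arm, never from a script. Its argument "rows" is text: rows parted by semicolons, each of 6 numbers parted by spaces: the shift along the tool's x, y, z in mm, then the turn, a rotation vector about the tool's x, y, z in rad. In form: x y z wx wy wz; .... A call has 1 to 20 rows; each row shifts and turns the pose as measured when the row begins, along the tool's axes as they then stand; what a row does not reach is not made up. A row lasts 1/8 s, in which the tool goes at most 62.5 mm and 10.7 degrees, less where a joint would pass 70% of its speed; a pose out of reach is approached as far as the arm can. A call with a gripper value outside its range is refused whole. "grip" is the opening, from -1 (shut) to 1 (fully open), set as the call begins (left out, the last holds). The fingers move at their own pace and stop on an object; "newtons" is the grip in N (left out, the last holds). Time passes only in rows, so rows that do not move let the fingers close. It gives the time, the measured TCP pose, the force and the opening at its end, in the units of the state.
- sensors.get_obs(): the state, without advancing time (a new reading comes with each control period).
- camera(name): name is "scene" or "side" or "wrist"; returns a dict with "color" (384x512x3 uint8, blue, green, red), "z_map" (384x512 float32, m along the optical axis (not along the pixel's ray), 0 where there is no reading), "mtx" (3x3 intrinsics, pixels), "position" and "attitude" of the camera in the world; the wrist camera has in their place "hand_eye" (4x4, takes a point from camera to tool coordinates, whose origin is the TCP and whose axes are the tool frame's). Camera axes: x right, y down, z forward; pixel columns grow to the right and rows downward; lengths in m; the calibration is good to about 2 mm. The wrist camera is an equidistant fisheye: a pixel r from the principal point sees the ray r / f radians off the axis. A picture is of the moment at which its call begins: read the wrist's pose just before it.
- ctrl.hand_in(): hands the job in, once; it reports no verdict.
The state is a dict: "time_s": time; "qpos": joint angles; "joint_vel": joint speeds; "tau": joint torques, N m; "ee_pos": TCP position; "eef_rot": TCP orientation; "force": force on the tool from outside, world axes, zero at the start; "moment": the same for the moment, N m; "grip_width": finger opening in m.
Only numpy, scipy, OpenCV 4.12 (cv2) and the standard library are available. Lean on these libraries where they do the work, as an engineer would, in place of code of your own. Each camera call takes 0.05 s, during which the arm holds its last target.

### The job

On the town model, gently push the little yellow tower crane's jib round with a fingertip, and push its trolley out along the jib, until the hook hangs over the middle of the red roof. Only push: pick nothing up, leave the model buildings and the lorry where they stand, and take your hand away at the end.

Things in the scene. Friction and masses are not known exactly. Their poses are not given: they have to be found in the camera images.
- board: Fixed green and grey construction-yard board, 340 x 540 mm, 12 mm thick, carrying a yellow flat-topped tower crane. Origin: on the crane's vertical axis, at table height; z up. -x points from the crane over the yard (roughly to the robot). The board reaches 260 mm to -x, 80 mm to +x, 270 mm to each side. Mast: fixed, 22 mm square, under the jib.
- jib (a joint): Angle of the jib about the crane's axis (rad). At 0 the jib points along the board's -x; positive turns it anticlockwise seen from above, so it points along (-cos q, -sin q) in the board's frame. Stops at -1.5 and 1.5. It turns stiffly (about 0.12 N m, about 0.6 N pushed 200 mm out) and stays where it is left.
- trolley (a joint): How far the trolley has been run out along the jib (m), 0 to 0.13. The hook hangs 0.100 m + this value from the crane's axis, right under the jib's middle line. It slides stiffly (about 0.5 N) and stays where it is left.
- tab (a point): Middle of the inner face (towards the crane's axis) of the upright orange tab on the black trolley, for pushing it outwards: 26 mm wide across the jib, 7 mm thick, from 187 to 210 mm above the table. The face lies 13 mm nearer the axis than the hook; from it to the axis the jib's top is bare. The black saddle round the jib is 26 mm long, 30 mm wide.
- hook (a point): Bottom of the small orange hook block (12 mm across) that hangs from the trolley, 129 mm above the table.
- jib_end (a point): Middle of the jib's outer end face, 247 mm from the crane's axis. The jib is a straight bar 14 mm wide, underside 165 mm and top 181 mm above the table. Opposite it a counter-jib reaches 83 mm with a grey counterweight 34 mm wide, top 178 mm. Nothing on the crane but the trolley is higher than the jib's top.
- red_block: Loose model building with white walls and a RED flat roof, 58 x 50 mm over the roof, 70 mm high, standing on the board. Origin: centre of its underside, so the roof's middle is 70 mm above it. It stands 150 to 210 mm from the crane's axis. The hook passes 47 mm above the roofs.
- blue_block: The same building with white walls and a blue roof.
- white_block: The same building with grey walls and a white roof.
- lorry: Loose model lorry, green with a white cab, 64 x 24 mm, 30 mm high, on the board. Origin: centre of its underside.
Mind the look-alikes: they are no part of the job. What is shaped like the blue_block but black or purple is not meant. Of the things that look like the white_block, the larger one is meant.

How it is judged:
At the end, for the whole second after the job is handed in: The hook is within 15 mm, seen from above, of the middle of the red roof; jib and trolley are at rest; the three buildings and the lorry stand upright within 12 mm of where they were (horizontal distance between hook and red_block below 0.015 m and velocity of joint jib between -0.02 and 0.02 rad/s and velocity of joint trolley between -0.005 and 0.005 m/s and distance of each of red_block, blue_block, white_block, lorry from where it was at the start of the episode below 0.012 m and angle between each of red_block, blue_block, white_block, lorry's own z axis and vertical below 0.1 rad); the robot touches nothing.
It fails at once if The red block is shifted or lifted by more than 12 mm (distance of red_block from where it was at the start of the episode above 0.012 m).
It fails at once if The blue block is shifted or lifted by more than 12 mm (distance of blue_block from where it was at the start of the episode above 0.012 m).
It fails at once if The white block is shifted or lifted by more than 12 mm (distance of white_block from where it was at the start of the episode above 0.012 m).
It fails at once if The lorry is shifted or lifted by more than 12 mm (distance of lorry from where it was at the start of the episode above 0.012 m).
It fails at once if The crane or board is pushed or squeezed with more than 15 N (contact force between any of the fingers, the arm and board above 15 N).
It also fails if it takes over 64 s, if anything falls off the work surface, if the arm or the gripper's body presses on something with over 40 N, if the wrist force passes 120 N, or if a joint passes its speed limit or range.

## Working session

There is one attempt and no reset: what is moved stays moved. The work goes in short steps, Python scripts to look and compute and a tool call to move; the robot and the scene stay as the last step left them, time stands still between calls to the robot, and variables do not carry over. Pictures are saved under pics/ and viewed, and the job is handed in when it is done.

Besides the shell and the picture viewer there is one more tool, called as name(argument=value, ...) on one line, values as JSON. move_arm: Moves the arm, as the interface text tells. Its arguments: {"type":"object","properties":{"rows":{"type":"string"},"grip":{"type":"number"},"newtons":{"type":"number"}},"required":["rows"]}

```bash
mkdir -p pics; ls
cat > h.py <<'E'
import numpy as np, cv2
from scipy.spatial.transform import Rotation as R
from station import sensors, camera, ctrl
def save(n,f):
    c=camera(n); cv2.imwrite(f'pics/{f}.png',c['color']); np.savez(f'pics/{f}.npz',**c); return c
def load(f): return dict(np.load(f'pics/{f}.npz'))
def att(c):
    a=np.array(c['attitude']); 
    return a if a.shape==(3,3) else (R.from_euler('xyz',a).as_matrix() if a.size==3 else R.from_quat(a).as_matrix())
def world(c,u,v,z=None):
    K=c['mtx']; d=np.linalg.solve(K,[u,v,1.]); 
    A=att(c); p=np.array(c['position'])
    if z is None: return p+A@(d*c['z_map'][int(round(v)),int(round(u))])
    w=A@d; return p+w*(z-p[2])/w[2]
E
python3 - <<'E'
from h import *
o=sensors.get_obs(); print(o)
for n in ['scene','side','wrist']:
    c=save(n,n+'0'); print(n,c['mtx'],c.get('position'),c.get('attitude'))
E
```

```text
pics
{'time_s': 0.0, 'qpos': array([ 1.05938351e+00,  3.00488214e-01,  1.52157953e+00,  2.32762765e-05,
        1.32070872e+00, -6.65910055e-02]), 'joint_vel': array([-9.82667346e-05,  2.02851747e-03,  3.75853865e-03, -1.66303656e-03,
        5.12153156e-04,  2.60936581e-04]), 'tau': array([ 1.44256461e-03, -5.31813705e+01, -3.52733195e+01,  7.09385751e-02,
        2.44765927e-02, -6.71930684e-05]), 'ee_pos': array([0.2365844 , 0.49634943, 0.30207754]), 'eef_rot': array([-3.14149139e+00,  1.17968361e-03,  1.12596880e+00]), 'force': array([ 0.46494164, -0.32682866, -0.40283955]), 'moment': array([-0.04172395, -0.00620596, -0.0362365 ]), 'grip_width': 0.09401624248617935}
scene [[359.57636549   0.         255.11583781]
 [  0.         359.57636549 185.95166318]
 [  0.           0.           1.        ]] [1.07762409 0.27495947 1.04344056] [-2.57798944  0.01157217  1.9201976 ]
side [[497.94229176   0.         246.38769497]
 [  0.         497.94229176 189.95684644]
 [  0.           0.           1.        ]] [-0.08381599 -0.65458829  1.10730053] [-2.34852572  0.00887183 -0.73001868]
wrist [[297.31863964   0.         255.910764  ]
 [  0.         297.31863964 190.19981598]
 [  0.           0.           1.        ]] None None
```

View pics/scene0.png

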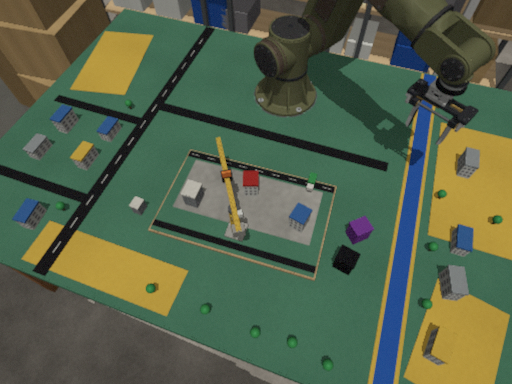

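View pics/side0.png

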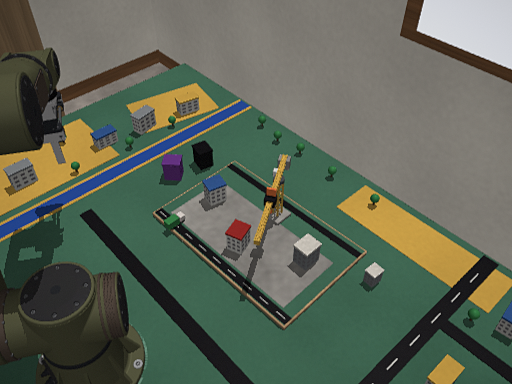

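View pics/wrist0.png

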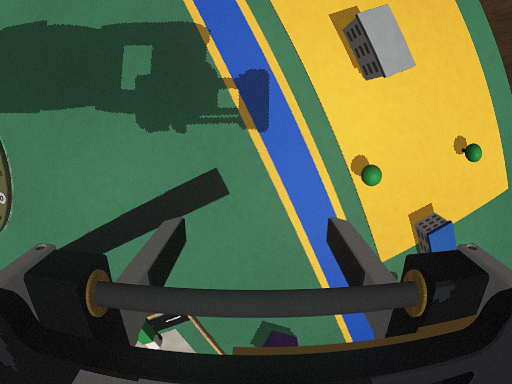

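Run:
```python
from h import *
c=cv2.imread('pics/scene0.png')[120:280,140:350]; cv2.imwrite('pics/sc1.png',cv2.resize(c,None,fx=3.8,fy=3.7,interpolation=cv2.INTER_CUBIC)[:600])
c=cv2.imread('pics/side0.png')[140:340,140:390]; cv2.imwrite('pics/si1.png',cv2.resize(c,None,fx=3,fy=3,interpolation=cv2.INTER_CUBIC))
```

```text
(no output)
```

View pics/sc1.png

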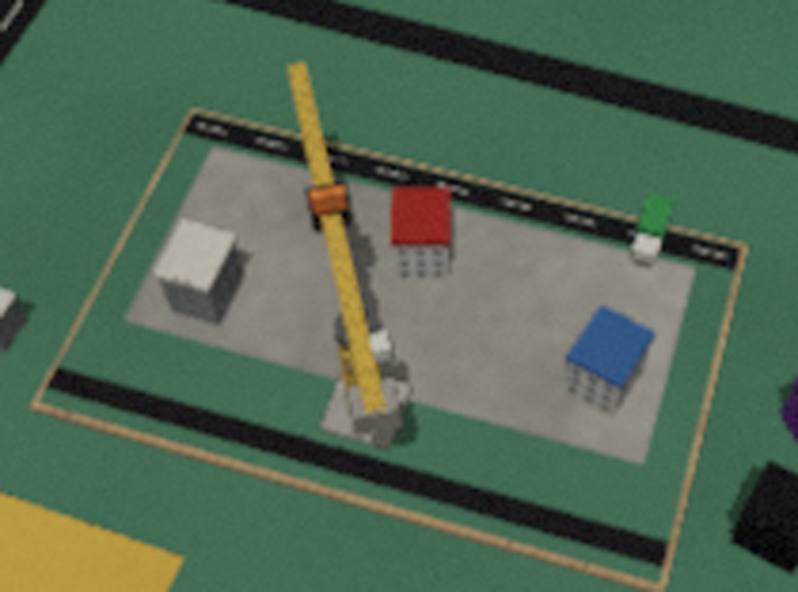

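View pics/si1.png

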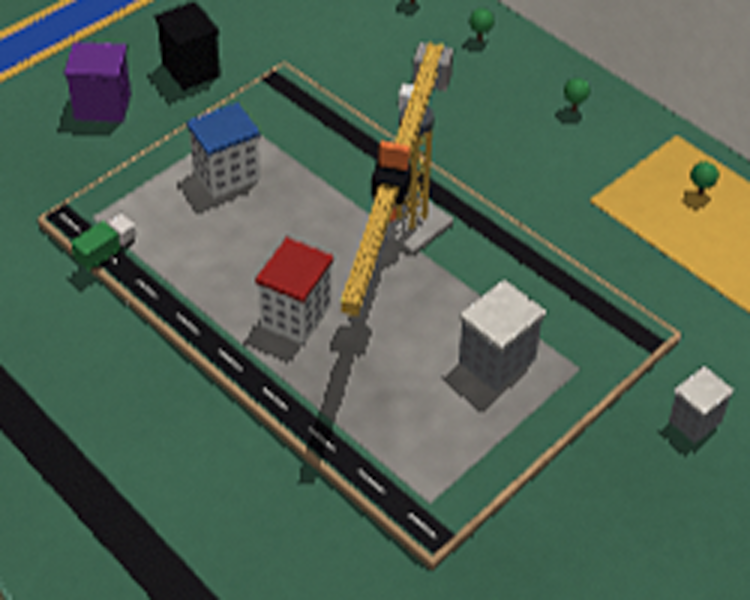

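Run:
```python
from h import *
s=load('scene0'); d=load('side0')
S=lambda x,y,z:world(s,140+x/3.8,120+y/3.7,z)
D=lambda x,y,z:world(d,140+x/3,140+y/3,z)
np.set_printoptions(precision=4,suppress=True)
cS=[S(*p,.012) for p in [(193,110),(747,245),(663,590),(35,405)]]
cD=[D(*p,.012) for p in [(433,565),(42,220),(283,65),(678,335)]]
print('corners scene',cS);print('side',cD)
for c in (cS,cD):
    c=np.array(c)[:,:2]; print([np.linalg.norm(c[i]-c[(i+1)%4]) for i in range(4)])
    n=c[:2].mean(0); f=c[2:].mean(0); ax=(f-n)/np.linalg.norm(f-n); l=(c[0]-c[1])/np.linalg.norm(c[0]-c[1])
    print('axis',c.mean(0)+ax*.09,'+x dir',ax,np.arctan2(ax[1],ax[0]),'lat',l)
rS=[S(*p,.082) for p in [(392,186),(450,186),(452,245),(391,243)]]
rD=[D(*p,.082) for p in [(287,240),(332,262),(302,297),(257,272)]]
print('red',np.mean(rS,0),np.mean(rD,0)); print(np.array(rS),np.array(rD))
print('jibend',S(297,65,.181),D(352,298,.181))
print('tab top',S(329,198,.208),D(393,150,.209))
print('jib inner',S(373,408,.181),D(432,45,.181))
print('lorry',S(655,215,.042),S(646,243,.042)); print('blue',S(611,347,.082)); print('white',S(198,254,.082),)
```

```text
corners scene [array([ 0.4013, -0.2329,  0.012 ]), array([0.3778, 0.3005, 0.012 ]), array([0.7136, 0.3134, 0.012 ]), array([ 0.7347, -0.2194,  0.012 ])]
side [array([ 0.3979, -0.2408,  0.012 ]), array([0.3793, 0.2929, 0.012 ]), array([0.7105, 0.3077, 0.012 ]), array([ 0.7334, -0.225 ,  0.012 ])]
[np.float64(0.5339372660798691), np.float64(0.33607199677221034), np.float64(0.5332229019045429), np.float64(0.33360183617593075)]
axis [0.6468 0.0439] +x dir [0.9992 0.0396] 0.03956492463207643 lat [ 0.0441 -0.999 ]
[np.float64(0.5340136507735892), np.float64(0.3316076398955488), np.float64(0.5332627138974539), np.float64(0.3358251272587215)]
axis [0.6452 0.0378] +x dir [0.999  0.0458] 0.04579317139818771 lat [ 0.0349 -0.9994]
red [0.4867 0.0333 0.082 ] [0.486  0.0292 0.082 ]
[[ 0.4668 -0.0008  0.082 ]
 [ 0.4502  0.046   0.082 ]
 [ 0.5074  0.0682  0.082 ]
 [ 0.5225  0.0197  0.082 ]] [[ 0.5029  0.0591  0.082 ]
 [ 0.5155  0.0112  0.082 ]
 [ 0.4681 -0.0014  0.082 ]
 [ 0.4573  0.048   0.082 ]]
jibend [ 0.4404 -0.09    0.181 ] [ 0.4438 -0.0922  0.181 ]
tab top [ 0.5729 -0.0047  0.208 ] [ 0.5652 -0.0122  0.209 ]
jib inner [0.7136 0.0842 0.181 ] [0.7114 0.0854 0.181 ]
lorry [0.3938 0.2166 0.042 ] [0.4253 0.2171 0.042 ]
blue [0.5575 0.22   0.082 ]
white [ 0.5867 -0.1274  0.082 ]
```

move_arm(rows="0 0 -6 0 0 0.161; 0 0 -6 0 0 0.161; 0 0 -6 0 0 0.161; 0 0 -6 0 0 0.161; 0 0 -6 0 0 0.161; 0 0 0 0 0 0.161; 0 0 0 0 0 0.161; 0 0 0 0 0 0", grip=-1, newtons=10)

```text
time_s: 1.15
ee_pos: [0.2364, 0.496, 0.3312]
eef_rot: [3.137, 0.002, -0.036]
force: [0.5, 0.8, -0.3]
grip_width: 0.0175
```

move_arm(rows="14 40 0 0 0 -0.018; 14 40 0 0 0 -0.018; 14 40 0 0 0 0; 14 40 0 0 0 0; 14 40 0 0 0 0; 14 40 0 0 0 0; 14 40 0 0 0 0; 14 40 0 0 0 0; 14 40 0 0 0 0; 14 40 0 0 0 0; 14 40 0 0 0 0; 14 40 0 0 0 0; 14 40 0 0 0 0; 14 40 0 0 0 0; 14 40 0 0 0 0; 14 30 0 0 0 0; 0 0 0 0 0 0")

```text
time_s: 3.28
ee_pos: [0.4858, -0.147, 0.3324]
eef_rot: [3.137, 0.003, 0.08]
force: [-0.8, 0.1, -0.4]
grip_width: 0.0004
```

move_arm(rows="-12 0 0 0 0 0.08; -14 -5 10 0 0 0; 0 0 22 0 0 0; 0 0 22 0 0 0; 0 0 20 0 0 0; 0 0 0 0 0 0")

```text
time_s: 4.03
ee_pos: [0.457, -0.1392, 0.2567]
eef_rot: [3.137, 0.003, 0.018]
force: [0.6, -0.4, 1.0]
grip_width: 0.0005
```

Run:
```python
from h import *
save('side','side1'); save('wrist','wrist1'); o=sensors.get_obs(); print(o['ee_pos'],o['eef_rot'])
c=cv2.imread('pics/side1.png')[140:340,140:390]; cv2.imwrite('pics/si2.png',cv2.resize(c,None,fx=3,fy=3,interpolation=cv2.INTER_CUBIC))
```

```text
[ 0.45763422 -0.13955062  0.25830848] [3.13610289e+00 3.66596384e-05 1.70713288e-02]
```

View pics/si2.png

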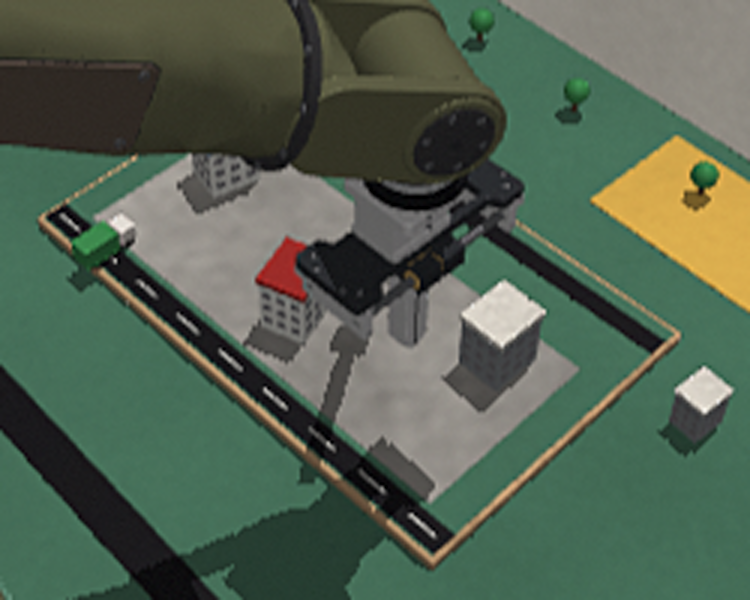

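View pics/wrist1.png

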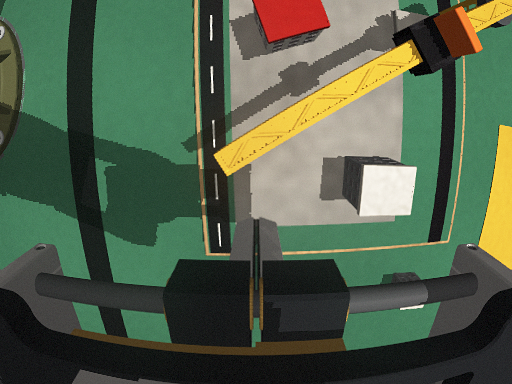

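move_arm(rows="0 -8 0 0 0 0.017; 0 -8 0 0 0 0; 0 -8 0 0 0 0; 0 -8 0 0 0 0; 0 -8 0 0 0 0; 0 -8 0 0 0 0; 0 -8 0 0 0 0; 0 -8 0 0 0 0; 0 -8 0 0 0 0; 0 -8 0 0 0 0")

```text
time_s: 5.38
ee_pos: [0.4577, -0.0539, 0.2598]
eef_rot: [3.135, -0.003, 0.0]
force: [0.5, -0.3, 0.0]
grip_width: 0.0002
```

Run:
```python
from h import *
save('wrist','wrist2'); o=sensors.get_obs(); print(o['ee_pos'],o['eef_rot'],o['force'])
```

```text
[ 0.45769879 -0.05323175  0.25977747] [ 3.13514766e+00 -2.75872731e-03  6.09482641e-04] [ 0.04064693 -0.40009255  0.42512352]
```

View pics/wrist2.png

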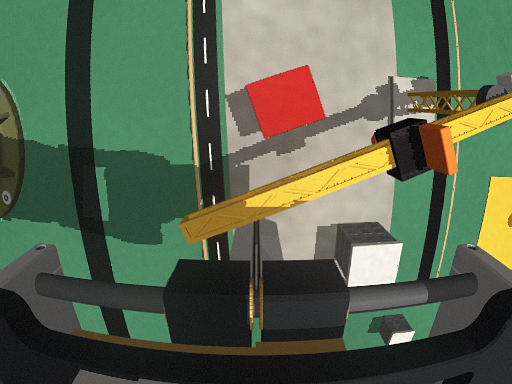

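move_arm(rows="0 -8 0 0 0 0; 0 -8 0 0 0 0; 0 -8 0 0 0 0; 0 -8 0 0 0 0; 0 -8 0 0 0 0; 0 -6 0 0 0 0; 0 -4 0 0 0 0; 0 -3 0 0 0 0; 0 0 0 0 0 0")

```text
time_s: 6.55
ee_pos: [0.4576, 0.0037, 0.2594]
eef_rot: [3.135, -0.003, 0.001]
force: [0.0, 0.6, -0.1]
grip_width: 0.0005
```

Run:
```python
from h import *
o=sensors.get_obs(); c=save('wrist','wrist3'); print(o['ee_pos'],o['eef_rot'],o['force']); print(c['hand_eye'])
```

```text
[0.45761159 0.00367857 0.25938332] [ 3.13520349e+00 -2.59189145e-03  9.21333974e-04] [ 0.01440509  0.58331397 -0.07887924]
[[ 9.99999278e-01  1.18847359e-03  1.77882681e-04  4.41501444e-04]
 [-1.19391550e-03  9.65732461e-01  2.59536874e-01 -7.49992430e-02]
 [ 1.36665641e-04 -2.59536899e-01  9.65733182e-01 -8.11168329e-02]
 [ 0.00000000e+00  0.00000000e+00  0.00000000e+00  1.00000000e+00]]
```

View pics/wrist3.png

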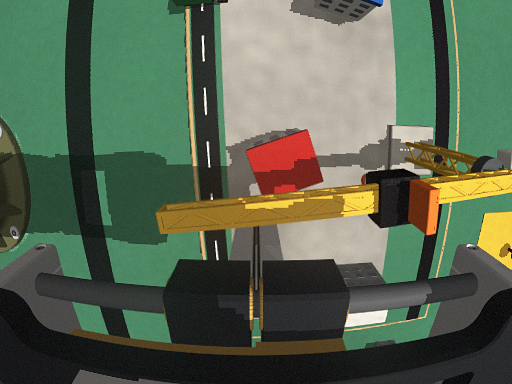

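```bash
cat >> h.py <<'E'
def wcloud(f,ee,rot):
    c=load(f); K=c['mtx']; v,u=np.mgrid[0:384,0:512]
    x=(u-K[0,2])/K[0,0]; y=(v-K[1,2])/K[1,1]; th=np.hypot(x,y); s=np.where(th>1e-6,np.sin(th)/np.maximum(th,1e-9),1)
    d=np.stack([x*s,y*s,np.cos(th)],-1); 
    P=d*(c['z_map']/np.cos(th))[...,None]
    H=c['hand_eye']; P=P@H[:3,:3].T+H[:3,3]
    A=R.from_euler('xyz',rot).as_matrix(); return c,P@A.T+np.array(ee),c['z_map']>0
def analyse(f,ee,rot):
    c,P,ok=wcloud(f,ee,rot); h=cv2.cvtColor(c['color'],cv2.COLOR_BGR2HSV); Z=P[...,2]
    red=ok&((h[...,0]<5)|(h[...,0]>175))&(h[...,1]>150)&(h[...,2]>90)&(abs(Z-.082)<.008)
    rp=np.float32(P[red][:,:2]); print('red n',red.sum(),'minrect',cv2.minAreaRect(rp),'mean',rp.mean(0),'z',np.median(Z[red]))
    y=ok&(abs(h[...,0]-24)<8)&(h[...,1]>100)&(abs(Z-.181)<.004)
    yp=np.float32(P[y][:,:2]); (w,t,x0,y0)=cv2.fitLine(yp,cv2.DIST_HUBER,0,.01,.01).ravel()
    print('jib n',y.sum(),'line ang',np.arctan(t/w),'at',x0,y0,'xmin',yp[:,0].min(),'z',np.median(Z[y]),'rect',cv2.minAreaRect(yp))
    o=ok&(abs(h[...,0]-11)<6)&(h[...,1]>150)&(Z>.185)&(Z<.22)
    op=P[o]; print('tab',len(op),op.min(0),op.max(0),op.mean(0))
    ax=np.array([.646,.041]); n=np.array([-t,w]); print('axis off line',n@(ax-[x0,y0]),'red off line',n@(np.array(cv2.minAreaRect(rp)[0])-[x0,y0]))
E
python3 - <<'E'
from h import *
analyse('wrist3',[0.45761159,0.00367857,0.25938332],[3.13520349e+00,-2.59189145e-03,9.2e-04])
E
```

```text
red n 3315 minrect ((0.4843602180480957, 0.030588138848543167), (0.05753091350197792, 0.049510229378938675), 19.537479400634766) mean [0.48452792 0.03207675] z 0.08114739065051835
jib n 1867 line ang 0.07721058 at 0.5797968 0.03477281 xmin 0.39980114 z 0.17967618834454224 rect ((0.5248572826385498, 0.02869315817952156), (0.2535724639892578, 0.02699236385524273), 8.597208023071289)
tab 449 [0.54403178 0.01790157 0.1850262 ] [0.55673585 0.04522925 0.21083744] [0.5522304  0.03163667 0.20728339]
axis off line 0.0011021270661454427 red off line 0.0031891903469976057
```

move_arm(rows="0 -3 0 0 0 0; 0 -2 0 0 0 0; 0 0 0 0 0 0")

```text
time_s: 6.98
ee_pos: [0.4576, 0.0087, 0.2593]
eef_rot: [3.135, -0.003, 0.0]
force: [-0.3, -0.4, -0.9]
grip_width: 0.0006
```

Run:
```python
from h import *
o=sensors.get_obs(); c=save('wrist','wrist4'); print(o['ee_pos'],o['eef_rot'],o['force']); analyse('wrist4',o['ee_pos'],o['eef_rot'])
```

```text
[0.45761539 0.00866842 0.25932773] [ 3.13516933e+00 -2.55104442e-03  3.85985103e-04] [-0.3205887  -0.4321556  -0.91524958]
red n 3117 minrect ((0.48445093631744385, 0.030613161623477936), (0.05772218108177185, 0.04917183518409729), 19.751861572265625) mean [0.48465943 0.0334118 ] z 0.08111453279549449
jib n 1763 line ang 0.054660965 at 0.5823382 0.03598318 xmin 0.39846942 z 0.17964115995077984 rect ((0.5251977443695068, 0.03147544711828232), (0.25439944863319397, 0.028017664328217506), 7.510321140289307)
tab 436 [0.54796328 0.02047872 0.18588005] [0.55686276 0.04649741 0.21061558] [0.55224156 0.03372277 0.20765193]
axis off line 0.0015312463433087612 red off line -1.404774684155008e-05
```

move_arm(rows="0 8 0 0 0 0; 0 8 0 0 0 0; 0 0 -20 0 0 0; 0 0 -25 0 0 0; 0 0 -25 0 0 0; 15 0 0 0 0 0; 25 -8 0 0 0 0; 25 -10 0 0 0 0; 25 -10 0 0 0 0; 25 -10 0 0 0 0; 15 -5 0 0 0 0; 0 0 0 0 0 0")

```text
time_s: 8.52
ee_pos: [0.5916, 0.0294, 0.3317]
eef_rot: [3.135, -0.003, -0.005]
force: [-0.0, 0.9, -0.4]
grip_width: 0.0006
```

Run:
```python
from h import *
o=sensors.get_obs(); c=save('wrist','wrist5'); print(o['ee_pos'],o['eef_rot'],o['force']); analyse('wrist5',o['ee_pos'],o['eef_rot'])
```

```text
[0.59156312 0.02943449 0.33167145] [ 3.13502105e+00 -3.01158432e-03 -4.57404933e-03] [-0.04473345  0.87191323 -0.39249855]
red n 1444 minrect ((0.48411324620246887, 0.033131279051303864), (0.057721883058547974, 0.04328807815909386), 19.915592193603516) mean [0.48434004 0.03594832] z 0.08117090415445091
jib n 148 line ang 0.115328334 at 0.67119455 0.0441436 xmin 0.40082824 z 0.1798798674924564 rect ((0.5628505945205688, 0.03323326259851456), (0.32621994614601135, 0.013760698027908802), 4.655566692352295)
tab 15 [0.53066118 0.02041848 0.18617769] [0.55725941 0.04540573 0.20938535] [0.55179604 0.03244007 0.19868683]
axis off line -0.0002235068266895053 red off line 0.010588813203329384
```

View pics/wrist5.png

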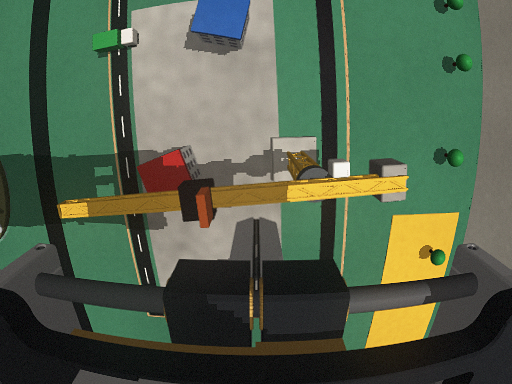

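move_arm(rows="0 -6 0 0 0 -0.004; 0 0 20 0 0 0; 0 0 15 0 0 0; 0 0 7 0 0 0; 0 0 0 0 0 0")

```text
time_s: 9.2
ee_pos: [0.5898, 0.0347, 0.2898]
eef_rot: [3.135, -0.005, -0.001]
force: [-0.6, 0.7, 0.5]
grip_width: 0.0008
```

move_arm(rows="-5 0 0 0 0 0; -6 0 0 0 0 0; -6 0 0 0 0 0; -6 0.5 0 0 0 0; -6 0.5 0 0 0 0; -6 0.5 0 0 0 0; -6 0.5 0 0 0 0; -6 0.5 0 0 0 0; -6 0.5 0 0 0 0; -5 0 0 0 0 0; 0 0 0 0 0 0")

```text
time_s: 10.58
ee_pos: [0.5277, 0.0316, 0.2912]
eef_rot: [3.135, -0.008, -0.001]
force: [-0.1, -0.5, 0.7]
grip_width: 0.0004
```

Run:
```python
from h import *
o=sensors.get_obs(); c=save('wrist','wrist6'); print(o['ee_pos'],o['eef_rot'],o['force']); analyse('wrist6',o['ee_pos'],o['eef_rot'])
```

```text
[0.52768837 0.03157028 0.29123044] [ 3.13504366e+00 -7.64068286e-03 -1.04629252e-03] [-0.09167471 -0.47719644  0.71324933]
red n 2084 minrect ((0.48419246077537537, 0.031050849705934525), (0.05773244425654411, 0.04875661060214043), 18.442419052124023) mean [0.4850014  0.03589544] z 0.08122618455710401
jib n 1624 line ang 0.090051115 at 0.63032615 0.039977655 xmin 0.39751494 z 0.17960232515655325 rect ((0.5613812208175659, 0.03365590423345566), (0.32777705788612366, 0.01482650451362133), 4.587057113647461)
tab 12 [0.48925172 0.01714846 0.18577856] [0.51551861 0.0423136  0.20932242] [0.50823502 0.03326449 0.19304946]
axis off line -0.0003913379421527949 red off line 0.004251089234896144
```

View pics/wrist6.png

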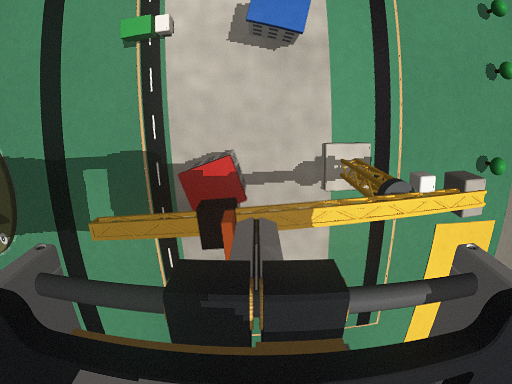

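move_arm(rows="-6 0.5 0 0 0 0; -5 0.3 0 0 0 0; -4 0.3 0 0 0 0; -2 0 0 0 0 0; 0 0 0 0 0 0")

```text
time_s: 11.25
ee_pos: [0.5098, 0.0303, 0.2911]
eef_rot: [3.135, -0.008, -0.001]
force: [-0.1, 0.4, -0.6]
grip_width: 0.0004
```

Run:
```python
from h import *
o=sensors.get_obs(); c=save('wrist','wrist7'); print(o['ee_pos'],o['eef_rot'],o['force']); analyse('wrist7',o['ee_pos'],o['eef_rot'])
```

```text
[0.50979144 0.03034477 0.29109794] [ 3.13494284e+00 -7.82586272e-03 -1.08140644e-03] [-0.05434995  0.39784369 -0.64284805]
red n 2203 minrect ((0.48430225253105164, 0.030374042689800262), (0.057479433715343475, 0.049439072608947754), 19.586565017700195) mean [0.48639157 0.03514741] z 0.08122920645040366
jib n 1909 line ang 0.07728144 at 0.6134555 0.03857938 xmin 0.3984363 z 0.1796283165223721 rect ((0.5622297525405884, 0.037893421947956085), (0.3287554085254669, 0.022830374538898468), 4.621818542480469)
tab 12 [0.47364519 0.01609057 0.18581644] [0.49768408 0.04289933 0.20848465] [0.48880594 0.03167623 0.19398392]
axis off line -9.918801287655812e-05 red off line 0.0017903690669669459
```

move_arm(rows="6 0 0 0 0 0; 8 0 0 0 0 0; 0 0 -20 0 0 0; 0 0 -30 0 0 0; 0 0 -30 0 0 0; 0 -20 -20 0 0 0; 0 -30 -10 0 0 0; -10 -35 0 0 0 0; -10 -35 0 0 0 0; -10 -40 0 0 0 0; -15 -40 0 0 0 0; -15 -40 0 0 0 0; -15 -40 0 0 0 0; -15 -30 0 0 0 0; 0 0 0 0 0 0")

```text
time_s: 13.18
ee_pos: [0.4379, 0.3524, 0.4002]
eef_rot: [3.135, -0.005, -0.003]
force: [0.2, -1.2, -0.6]
grip_width: 0.0008
```

Run:
```python
from h import *
o=sensors.get_obs(); print(o['ee_pos'],o['eef_rot'],o['force'])
for n in ['scene','side','wrist']: save(n,n+'8')
c=cv2.imread('pics/scene8.png')[120:280,140:350]; cv2.imwrite('pics/sc8.png',cv2.resize(c,None,fx=3.8,fy=3.7,interpolation=cv2.INTER_CUBIC)[:600])
c=cv2.imread('pics/side8.png')[140:340,140:390]; cv2.imwrite('pics/si8.png',cv2.resize(c,None,fx=3,fy=3,interpolation=cv2.INTER_CUBIC))
```

```text
[0.43791614 0.35237388 0.40016539] [ 3.13482410e+00 -4.75195592e-03 -2.93083787e-03] [ 0.18123368 -1.19964217 -0.61770976]
```

View pics/sc8.png

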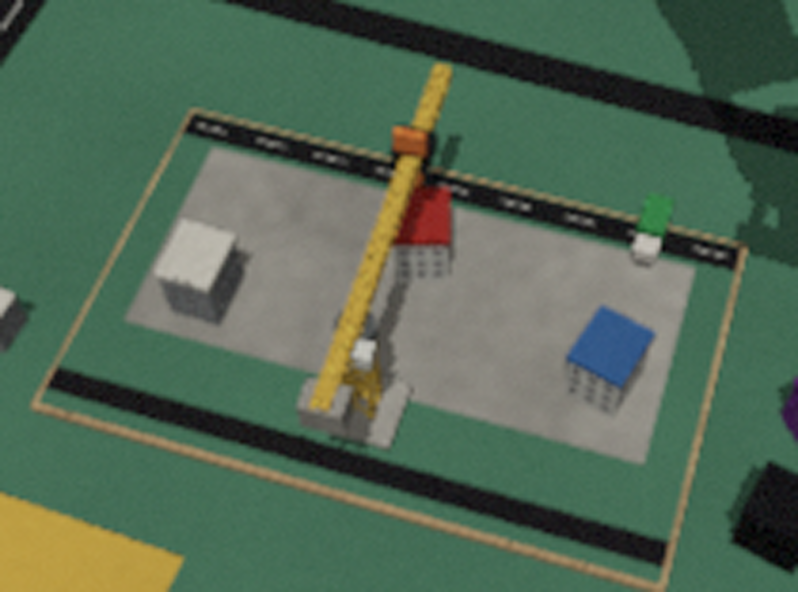

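View pics/si8.png

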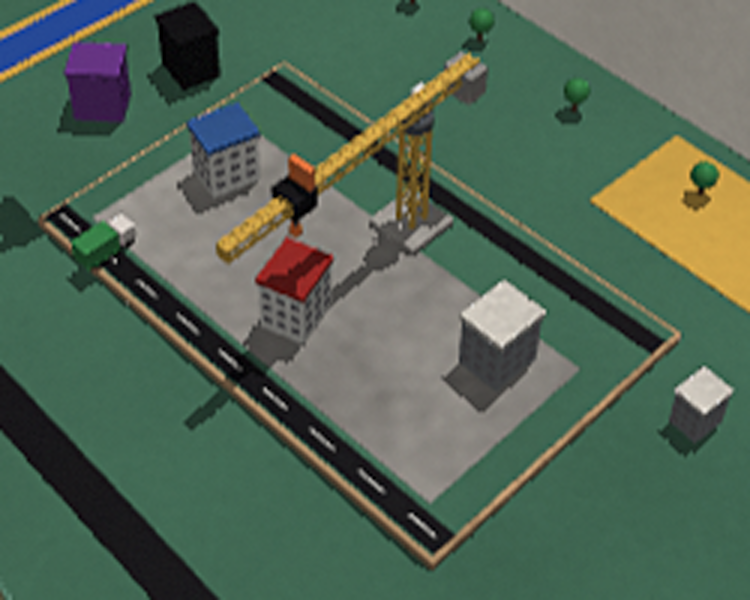

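View pics/wrist8.png

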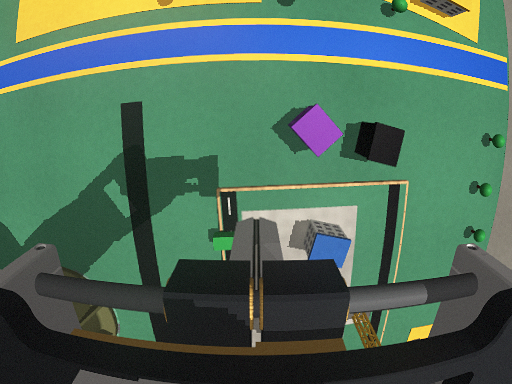

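Run:
```python
from h import *
s=load('scene8'); d=load('side8')
S=lambda x,y,z:world(s,140+x/3.8,120+y/3.7,z)
D=lambda x,y,z:world(d,140+x/3,140+y/3,z)
print('hook side',D(296,233,.131),'red side .486 .029')
print('jib end',S(441,67,.181),D(220,240,.181)); print('tab top c',S(412,131,.210),D(302,160,.210)); print('jib inner',S(319,405,.181),D(472,57,.181))
```

```text
hook side [0.48612789 0.02587342 0.131     ] red side .486 .029
jib end [0.40318195 0.02169271 0.181     ] [0.40488709 0.0277316  0.181     ]
tab top c [0.49410279 0.03143426 0.21      ] [0.49894454 0.03040002 0.21      ]
jib inner [0.72409783 0.04798528 0.181     ] [0.72694159 0.04775672 0.181     ]
```

```bash
python3 -c "
from station import sensors,ctrl
print(abs(sensors.get_obs()['joint_vel']).max()); print(ctrl.hand_in())"
```

```text
0.01341223537128958
the job is handed in; nothing more can be done
None
```

I pushed the jib round by about 0.5 rad with the closed fingertips and pushed the trolley out about 60 mm by its tab. Then I lifted the hand clear and handed in at about 13 s of the 64 s allowed.

- **Hook position:** The side camera puts the hook at (0.486, 0.026) m and the red roof's middle at (0.486, 0.029) m, about 3 mm apart. The wrist and scene cameras put the jib's middle line about 2 mm and 5 mm from the roof's middle. They disagree by a few mm, but all are well inside the 15 mm limit.
- **Other pieces:** The buildings and lorry look unmoved and upright against the first pictures. I compared these by eye and did not measure them.
- **Forces:** Force readings taken after each move showed no clear contact load, staying around 1 N, which is the sensor's own noise level. I did not check that jib and trolley were at rest beyond leaving them untouched from about 11.5 s on.

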